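# Trip the hidden drawer release through the access holes

## Task

The blue drawer of the grey cabinet is latched, and its sprung release plate sits out of sight behind one (sometimes two) of the three small holes in the aluminium front plate. With the red screwdriver's blade pushed straight into the holes, one after another and gently, feel for the hole where the plate gives instead of stopping hard, and press it in until the drawer springs out a little; never force the blade against a hard stop. Then lay the screwdriver flat on the bench, clear of the cabinet, and pull the drawer fully open by its handle, leaving the glue bottle and hex keys where they are.

Things in the scene. Friction and masses are not known exactly. Their poses are not given: they have to be found in the camera images.
- cabinet: Fixed grey cabinet, 180 deep (x), 240 wide (y), 120 mm high. Origin: centre of its underside; -x is its front, facing the robot (turned by up to 0.2 rad), z up. Front face at x = -90 mm: blue drawer front on the left part (y = -25 to +114 mm), aluminium plate with three holes on the right part (y = -118 to -33 mm).
- hole_top (a point): Centre of the mouth of the upper hole, on the plate's outer face, 85 mm above the bench; axes as the cabinet's (+x goes into the hole). All three holes: round, 12 mm across, through a 4 mm plate with a 1.5 mm chamfer, then empty space to 22 mm deep from the outer face, where the flat black face of a rotor lies behind all the holes. Part of that face is the release plate.
- hole_left (a point): The same for the lower left hole (seen from the robot), 52 mm above the bench, 19 mm to the left (cabinet +y) of the upper one. The release plate is a 150 degree sector of the rotor face, turned anyhow at each start and looking like the rest: pushed straight in it yields against 3 N rising to 8 N, frees the drawer after about 8 mm, and meets a hard stop after 11 mm (33 mm deep).
- hole_right (a point): The same for the lower right hole, 52 mm above the bench, 19 mm to the right (cabinet -y) of the upper one. Where the rotor face is not release plate it does not yield: the blade stops hard 22 mm deep (over 30 N there would damage it). At least one hole, at most two, lie in front of the release plate.
- driver_handle (a point): Loose screwdriver (80 g, 195 mm long) lying on the bench: red handle 90 mm long, about 31 mm thick; blade a straight round steel rod, 6 mm thick, 105 mm long. The point is the handle's centre, on the rod's axis, 15 mm above the bench as it lies. Its own -y axis points along the rod from handle to tip.
- driver_tip (a point): The very tip of the screwdriver's blade, on its axis, 146 mm from the handle's centre; axes as for the handle.
- drawer (a joint): Travel of the drawer in m, along the cabinet's -x: 0 shut and latched, about 0.04 to 0.06 when it has sprung out on release, 0.085 fully open (a stop). A spring pushes it for the first 40 mm; after that it is pulled against about 1.5 N of friction and some damping, and stays where it is left.
- drawer_handle (a point): Centre of the drawer's black bar handle (moves with the drawer): level bar 90 mm long along the cabinet's y, 12 mm thick (x), 14 mm high, centre 85 mm above the bench and 42 mm in front of the drawer front (36 mm free behind it; its top is 28 mm below the cabinet's top). Two posts join it to the drawer front, 68 mm free between them.
- glue_bottle_mid (a point): Bystander: white glue bottle with a red nozzle, 41 mm across, 112 mm tall, standing right of the cabinet; point half-way up.
- hex_keys_mid (a point): Bystander: teal hex key holder with keys, 118 mm long, 23 mm high, on the left; point near its centre.
Not all that is in view belongs to the job. Of the things that look like the part that bears driver_handle, the larger one is meant.

How it is judged (in metres and radians):
On the way, in this order (a step that is already met when the one before it is completed fails the run):
1. with the blade's tip at least 20 mm deep in the cabinet, the drawer springs out by more than 20 mm (x of driver_tip in the frame of cabinet above -0.07 m and value of joint drawer above 0.02 m), for 0.02 s.
2. the drawer is pulled more than 78 mm open while the screwdriver lies low on the bench (value of joint drawer above 0.078 m and height (world z) of each of driver_tip, driver_handle below 0.03 m), for 0.1 s.
At the end, for the whole second after the job is handed in: The drawer is at least 78 of its 85 mm open; the screwdriver lies still and flat on the bench (handle centre and tip both less than 30 mm above it), not touching the cabinet or drawer; glue bottle and hex keys are within 30 mm of where they stood (all of step 2 and height (world z) of driver_handle above 0 m and linear speed of screwdriver below 0.02 m/s and contact force between screwdriver and cabinet below 0.1 N).
It fails at once if the screwdriver is pressed against the cabinet (plate, holes or anything inside) with more than 30 N (contact force between screwdriver and cabinet above 30 N).
It fails at once if the glue bottle is moved more than 30 mm (distance of glue_bottle_mid from where it was at the start of the episode above 0.03 m).
It fails at once if the hex key set is moved more than 30 mm (distance of hex_keys_mid from where it was at the start of the episode above 0.03 m).
It also fails if it takes over 72 s, if anything falls off the work surface, if the arm or the gripper's body presses on something with over 40 N, if the wrist force passes 120 N, or if a joint passes its speed limit or range.

## Robot

A 6-joint arm with a two-finger parallel gripper is mounted at the origin on a cart in front of the work surface, level with it; the furniture and walls round the work are solid. World frame = base frame: x ahead of the robot, y to its left, z up, the work surface at z = 0. Lengths are in m, angles in degrees, forces in N, time in s.
With the tool pointing down it reaches from about 0.325 to 0.85 m from the base axis. Payload 15.5 kg.
Tool frame: the origin (TCP) lies between the finger pads; the fingertips stand 22 mm ahead of it and the grasp point (between the pads) lies 3 mm ahead of it; y points along the fingers, z is the direction in which the jaws open and shut, and the axes are right-handed (so a half turn about y gives the same grasp; the last joint's range is limited). The gripper opens to 91 mm and grips with 3 to 60 N. Pads are 32 mm wide; open, the fingers measure 118 mm over their backs; the gripper's body (76 mm by 178 mm) begins 60 mm behind the grasp point.
Start: joints at [-76.519, 28.281, 77.091, -0, 74.628, -5.472], TCP at [0.203, -0.591, 0.236] pointing down, gripper open.
Joint ranges: [-166.48, 166.48], [-47.26, 123.95], [12.59, 153.08], [-70.14, 250.14], [6.76, 159.57], [-176.63, 176.63]. Speed limits (degrees/s): [108.29, 108.29, 147.25, 172.46, 172.46, 172.46].

## Interface

Orientations are given as a 3x3 rotation matrix whose columns are the frame's x, y, z axes.
In Python, from plant import ctrl gives the robot as it stands. The module is installed in compiled form; this text tells all that it offers.
- The arm moves only by the tool send_rows, never from a script. Its argument "moves" is a list of rows, each a list of 5 numbers: the shift along the tool's x, y, z in mm, then the turn about the tool's y in rad, then the closure in counts, from 0 (fully open) to 255 (shut). In form: [[tx, ty, tz, yaw, jaw], ...]. A call has 1 to 10 rows; each row shifts and turns the commanded pose from where the row before left it, along the tool's axes as they then stand; what a row does not reach is not made up. A row lasts 1/8 s, in which the tool goes at most 62.5 mm and 10.7 degrees, less where a joint would pass 70% of its speed; a pose out of reach is approached as far as the arm can. A call with a gripper value outside its range is refused whole. The fingers move at their own pace and stop on an object; "grip_force" is the grip in N (left out, the last holds). Time passes only in rows, so rows that do not move let the fingers close. It gives the time, the measured TCP pose, the force and the opening at its end, in the units of the state.
- ctrl.get_obs(): the state, without advancing time (a new reading comes with each control period).
- ctrl.camera(name): name is "scene" or "top" or "wrist"; returns a dict with "img" (420x560x3 uint8, blue, green, red), "range_z" (420x560 float32, m along the optical axis (not along the pixel's ray), 0 where there is no reading), "mtx" (3x3 intrinsics, pixels), "view" (4x4, takes a point from world to camera coordinates). Camera axes: x right, y down, z forward; pixel columns grow to the right and rows downward; lengths in m; the calibration is good to about 2 mm. A picture is of the moment at which its call begins.
- ctrl.close_job(): hands the job in, once; it reports no verdict.
The state is a dict: "time": time; "joints": joint angles; "joint_velocities": joint speeds; "joint_efforts": joint torques, N m; "ee_pos": TCP position; "ee_rot": TCP orientation; "force": force on the tool from outside, world axes, zero at the start; "torque": the same for the moment, N m; "gripper_width": finger opening in m.
Only numpy, scipy, OpenCV 4.12 (cv2) and the standard library are available. Lean on these libraries where they do the work, as an engineer would, in place of code of your own. Each camera call takes 0.05 s, during which the arm holds its last target. There are 200 camera calls.

## Working session

There is one attempt and no reset: what is moved stays moved. The work goes in short steps, Python scripts to look and compute and a tool call to move; the robot and the scene stay as the last step left them, time stands still between calls to the robot, and variables do not carry over. Pictures are saved under pics/ and viewed, on a budget of 10 in all, crops included, one or two more only if the job needs it, and the job is handed in when it is done.

Besides the shell and the picture viewer there is one more tool, called after "Emit:" as name(argument=value, ...) on one line, values as JSON. send_rows: Moves the arm, as the interface text tells. Its arguments: {"type":"object","properties":{"moves":{"type":"array"},"grip_force":{"type":"number"}},"required":["moves"]}

```bash
mkdir -p pics; cat > h.py <<'E'
import numpy as np, cv2
from plant import ctrl
def snap(n,save=None):
    c=ctrl.camera(n); np.savez(f'pics/{save or n}.npz',**c); cv2.imwrite(f'pics/{save or n}.png',c['img']); return c
def load(n): return dict(np.load(f'pics/{n}.npz'))
def pt(c,u,v,z=None):
    z=c['range_z'][int(v),int(u)] if z is None else z
    p=np.linalg.inv(c['mtx'])@[u,v,1]*z
    return (np.linalg.inv(c['view'])@[*p,1])[:3]
def cloud(c):
    v,u=np.mgrid[:420,:560]; z=c['range_z']
    p=np.stack([u,v,np.ones_like(u)],-1)@np.linalg.inv(c['mtx']).T*z[...,None]
    V=np.linalg.inv(c['view']); return p@V[:3,:3].T+V[:3,3]
E
python3 - <<'E'
from h import *
np.set_printoptions(precision=4,suppress=True)
a=snap('scene');b=snap('top')
cv2.imwrite('pics/both.png',cv2.resize(np.vstack([a['img'],b['img']]),None,fx=.71,fy=.71) if 0 else a['img'])
for c in(a,b):print(np.linalg.inv(c['view']),c['mtx'][0,0])
o=ctrl.get_obs();print(o)
E
```

```text
[[-0.8523 -0.2579  0.455   0.0252]
 [-0.5229  0.4066 -0.7491  0.8972]
 [ 0.0082 -0.8765 -0.4814  0.6696]
 [ 0.      0.      0.      1.    ]] 473.2170811247499
[[-0.0234 -0.9894  0.1436  0.4386]
 [-0.9997  0.0228 -0.0058 -0.0095]
 [ 0.0025 -0.1437 -0.9896  1.1235]
 [ 0.      0.      0.      1.    ]] 455.377807747976
{'time': 0.1, 'joints': array([-76.5182,  28.312 ,  77.1232,  -0.0006,  74.6276,  -5.4703]), 'joint_velocities': array([-0.0289, -0.1502, -0.1316, -0.0046, -0.0469,  0.0311]), 'joint_efforts': array([  0.0023, -88.0237, -38.2544,   0.0705,   0.0481,   0.    ]), 'ee_pos': array([ 0.2029, -0.5908,  0.2354]), 'ee_rot': array([[-0.9458, -0.0003,  0.3248],
       [-0.3248,  0.0011, -0.9458],
       [-0.0001, -1.    , -0.0011]]), 'force': array([-0.547 ,  0.236 ,  0.6594]), 'torque': array([ 0.0141, -0.0138, -0.094 ]), 'gripper_width': 0.09125025080664076}
```

View pics/scene.png

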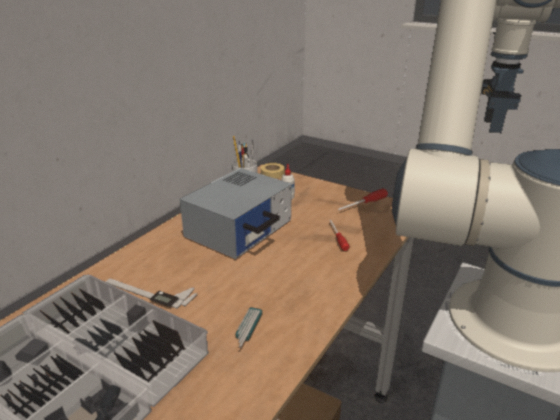

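View pics/top.png

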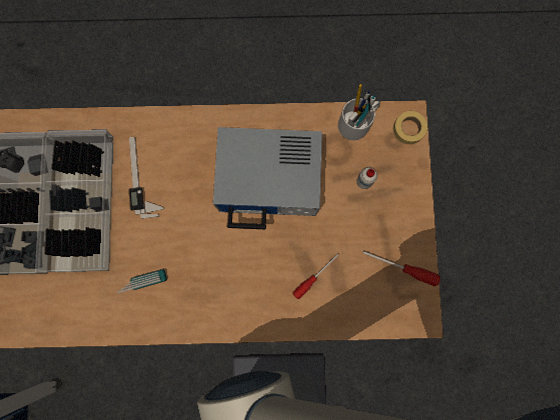

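The scene picture shows the cabinet at (240,210) with its drawer handle at (262,222) and the plate at (283,205). The lookalikes for the red screwdriver are a short one at top (303,288) / scene (340,238) and a longer one at top (422,273) / scene (375,197). The pencil-cup items at top (357,115) also have some red. I take the larger one on the right and check it in a close crop.

```bash
python3 - <<'E'
from h import *
np.set_printoptions(precision=4,suppress=True)
b=load('top');a=load('scene')
k1=cv2.resize(b['img'][235:305,280:450],None,fx=4.5,fy=4.5,interpolation=cv2.INTER_CUBIC)
k2=cv2.resize(a['img'][165:255,175:305],None,fx=3,fy=3,interpolation=cv2.INTER_CUBIC)
o=np.zeros((600,790,3),np.uint8);o[:k1.shape[0],:k1.shape[1]]=k1[:,:790];o[k1.shape[0]:k1.shape[0]+270,:390]=k2
cv2.imwrite('pics/crop1.png',o)
P=cloud(b)
# red segmentation
im=b['img'].astype(int);m=(im[...,2]>90)&(im[...,1]<60)&(im[...,0]<70)
n,l,s,c=cv2.connectedComponentsWithStats(m.astype(np.uint8))
for i in range(1,n):
    if s[i,4]>20:
        q=P[l==i];mu=q.mean(0);U=np.linalg.svd((q-mu)[:,:2],full_matrices=0)[2]
        t=(q-mu)[:,:2]@U[0];print(s[i],c[i],mu,U[0],np.ptp(t),q[:,2].max())
# cabinet top
t=(abs(P[...,2]-.12)<.006)&(b['range_z']>0)
n,l,s,c=cv2.connectedComponentsWithStats(t.astype(np.uint8));i=1+s[1:,4].argmax();print(s[i])
q=P[l==i];print(cv2.minAreaRect((q[:,:2]*1000).astype(np.float32)),q[:,2].mean())
g=P[150:350,300:435];print('bench z',np.median(g[...,2]))
for nme,u,v in(('drv tip',364,252),('glue',369,174),('hex',150,280)):print(nme,pt(b,u,v))
E
```

```text
[367 170   8   6  28] [370.0714 173.0714] [ 0.6933 -0.2282  0.0902] [-0.2974 -0.9547] 0.018138721193897474 0.09644575290827428
[293 276  24  23 213] [303.8122 287.5728] [ 0.433  -0.0694  0.0235] [-0.6407  0.7678] 0.07868725337807156 1.1234804054545295
[ 213  127  109   82 8052]
((706.868408203125, 10.209564208984375), (240.2139434814453, 181.19512939453125), 86.29168701171875) 0.11844202051615342
bench z -0.001361542906623714
drv tip [ 0.5152 -0.2193  0.0138]
glue [ 0.6906 -0.2251  0.0923]
hex [0.4596 0.2994 0.019 ]
```

View pics/crop1.png

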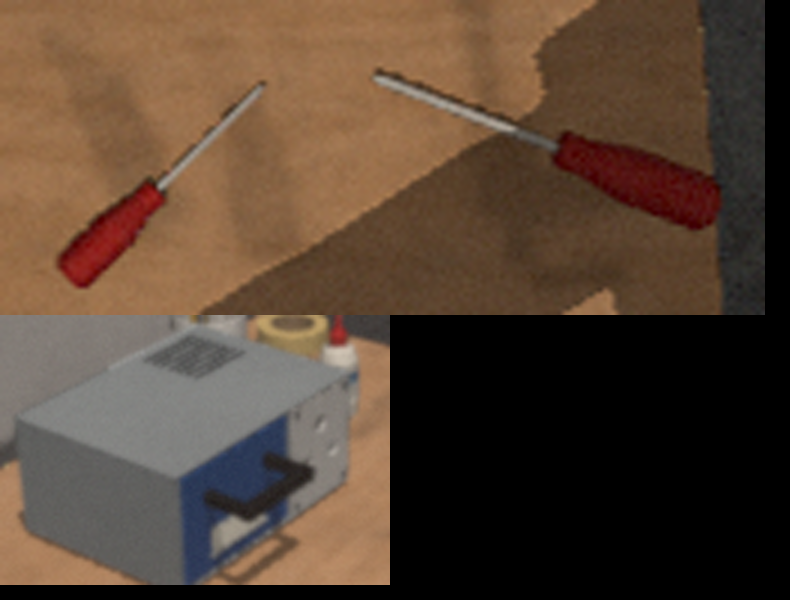

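The crop shows both drivers. The right one, with handle from (560,147) to (715,205) and tip at (376,75), is clearly the longer and thicker, so it is the target. The lower part shows two of the three holes, at about scene (281.7,201) and (286,210).

```bash
cat >> h.py <<'E'
def driver(c,P,ref=None):
    im=c['img'].astype(int);m=(im[...,2]>45)&(im[...,2]>2.2*im[...,1])&(im[...,2]>2*im[...,0])&(c['range_z']>0)
    n,l,s,cc=cv2.connectedComponentsWithStats(m.astype(np.uint8));out=[]
    for i in range(1,n):
        if s[i,4]>100:
            q=P[l==i];q=q[q[:,2]<.3]
            if len(q)>50:
                r=cv2.minAreaRect((q[:,:2]*1000).astype(np.float32));out.append((s[i,4],cc[i],r,q.mean(0),np.percentile(q[:,2],95)))
    return out
E
python3 - <<'E'
from h import *
np.set_printoptions(precision=4,suppress=True)
b=load('top');a=load('scene')
P=cloud(b)
for d in driver(b,P):print(d)
pl=lambda c,u,v,n,d:None
def ray(c,u,v,n,p0):
    V=np.linalg.inv(c['view']);r=V[:3,:3]@np.linalg.inv(c['mtx'])@[u,v,1];o=V[:3,3]
    return o+r*((p0-o)@n)/(r@n)
e=np.array([0,0,1.])
for u,v in((363.6,251.7),(364.6,252.2)):print('tip',ray(b,u,v,e,np.array([0,0,.015])))
th=np.radians(-3.71);cx=np.array([np.cos(th),np.sin(th),0]);cy=np.array([-np.sin(th),np.cos(th),0]);C=np.array([.7069,.0102,0])
for nm,u,v in(('T',281.7,201),('R',286,210)):
    p=ray(a,u,v,cx,C-.09*cx);print(nm,p,(p-C)@cy,p[2])
# front-plane check from scene cloud
Q=cloud(a).reshape(-1,3)-C;X=Q@cx;Y=Q@cy;Z=Q[:,2]
m=(abs(X+.09)<.012)&(Y>-.115)&(Y<-.035)&(Z>.01)&(Z<.11);print(m.sum(),np.median(X[m]),np.polyfit(Y[m],X[m],1))
m=(abs(Z-.12)<.01)&(abs(X)<.08)&(abs(Y)<.11);print('top z',np.median(Z[m]))
m=(abs(Z-.0)<.01);print('bench',np.median(Z[m]))
E
```

```text
(np.int32(412), array([422.2087, 274.6456]), ((458.6291198730469, -352.9788513183594), (89.26844787597656, 30.429733276367188), 67.6829833984375), array([ 0.457 , -0.3542,  0.0244]), np.float64(0.030217606338062343))
(np.int32(228), array([303.8772, 287.0658]), ((436.48382568359375, -71.87417602539062), (22.00971221923828, 66.6622314453125), 42.58235549926758), array([ 0.4342, -0.0699,  0.0183]), np.float64(0.023307624936294714))
tip [ 0.5159 -0.2181  0.015 ]
tip [ 0.5146 -0.2205  0.015 ]
T [ 0.6124 -0.056   0.0831] -0.07222036971415094 0.08307530690238674
R [ 0.6111 -0.0766  0.0465] -0.09284598335026661 0.04652694799083479
496 -0.08963545888833296 [-0.003  -0.0899]
top z 0.1184476250224743
bench -0.0010805459163970021
```

Emit:
send_rows(moves=[[0,0,0,-0.168,0],[0,0,0,-0.168,0],[0,0,0,-0.168,0],[0,0,0,-0.168,0],[0,0,0,-0.168,0],[0,0,0,0,0]])

```text
time: 0.85
ee_pos: [0.203, -0.5909, 0.2356]
ee_rot: [[-0.39, -0.0, 0.921], [-0.921, 0.001, -0.39], [-0.001, -1.0, -0.0]]
force: [0.2, -0.0, -0.9]
gripper_width: 0.0915
```

```bash
cat >> h.py <<'E'
np.set_printoptions(precision=4,suppress=True)
def go(p,ang=None):
    o=ctrl.get_obs();R=o['ee_rot'];d=R.T@(np.array(p)-o['ee_pos'])*1000
    t=np.degrees(np.arctan2(R[1,0],R[0,0]))
    print('t',o['time'],'pos',o['ee_pos'],'toolx',round(t,2),'F',o['force'],'w',o['gripper_width'],'j',o['joints'])
    print('shift mm',d, 'yaw rad',None if ang is None else -np.radians((ang-t+180)%360-180))
E
python3 -c "
from h import *
go([.4586,-.353,.15],-112.7)"
```

```text
t 0.85 pos [ 0.203  -0.5909  0.2356] toolx -112.96 F [ 0.1782 -0.0408 -0.8676] w 0.09145829386315325 j [-76.5196  28.2985  77.1083   0.0018  74.6288 -53.5555]
shift mm [-318.7865   85.7435  142.571 ] yaw rad -0.004617903306281948
```

Emit:
send_rows(moves=[[-32,8.6,14.3,0,0],[-32,8.6,14.3,0,0],[-32,8.6,14.3,0,0],[-32,8.6,14.3,0,0],[-32,8.6,14.3,0,0],[-32,8.6,14.3,0,0],[-32,8.6,14.3,0,0],[-32,8.6,14.3,0,0],[-32,8.6,14.2,0,0],[-31,8.3,14.2,0,0]])

```text
time: 2.1
ee_pos: [0.4595, -0.352, 0.1499]
ee_rot: [[-0.394, -0.0, 0.919], [-0.919, 0.0, -0.394], [-0.0, -1.0, -0.0]]
force: [0.5, -0.4, 0.2]
gripper_width: 0.091
```

```bash
python3 -c "
from h import *
w=snap('wrist','w1')
go([.4586,-.353,.027],-112.7)
print(np.linalg.inv(w['view']),w['mtx'])
for d in driver(w,cloud(w)):print(d)
"
```

```text
t 2.15 pos [ 0.4615 -0.3493  0.1489] toolx -113.12 F [ 1.9083  3.9984 -1.3354] w 0.09094721021145444 j [-43.0695  30.2273  89.4432   0.0804  60.4079 -19.9848]
shift mm [  4.7738 121.8638  -1.0825] yaw rad -0.007410069642279835
[[ 0.919  -0.3769 -0.1157  0.4929]
 [-0.3943 -0.8791 -0.2678 -0.2759]
 [-0.0008  0.2918 -0.9565  0.2987]
 [ 0.      0.      0.      1.    ]] [[314.5356   0.     280.1086]
 [  0.     314.5356 212.024 ]
 [  0.       0.       1.    ]]
(np.int32(2641), array([279.6747, 210.0257]), ((460.11920166015625, -351.6015319824219), (88.49105834960938, 29.915884017944336), 66.4756088256836), array([ 0.4601, -0.3508,  0.0259]), np.float64(0.030497132713053043))
```

View pics/w1.png

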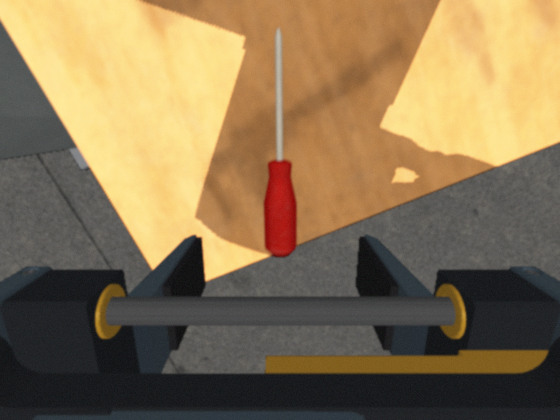

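The wrist picture shows the driver centred between the open fingers: handle at (280,210), blade upward to the tip at (279,30). Descending.

Emit:
send_rows(moves=[[0,30,0,0,0],[0,30,0,0,0],[0,30,0,0,0],[0,20,0,0,0],[0,12,0,0,0],[0,0,0,0,0]])

```text
time: 2.9
ee_pos: [0.4585, -0.3528, 0.0278]
ee_rot: [[-0.391, -0.001, 0.92], [-0.92, 0.001, -0.391], [-0.0, -1.0, -0.001]]
force: [0.7, 0.5, -0.1]
gripper_width: 0.091
```

```bash
python3 -c "
from h import *
go([.4595,-.352,.027],-112.9)
a=load('scene')
cv2.imwrite('pics/crop2.png',cv2.resize(a['img'][180:240,255:305],None,fx=10,fy=10,interpolation=cv2.INTER_CUBIC))
"
```

```text
t 2.9 pos [ 0.4585 -0.3528  0.0278] toolx -113.02 F [ 0.7042  0.5399 -0.1211] w 0.09104531625065226 j [-43.4889  40.1969  94.4571  -0.0009  45.4089 -20.4669]
shift mm [-1.1039  0.7569  0.6426] yaw rad -0.0021174212344129873
```

View pics/crop2.png

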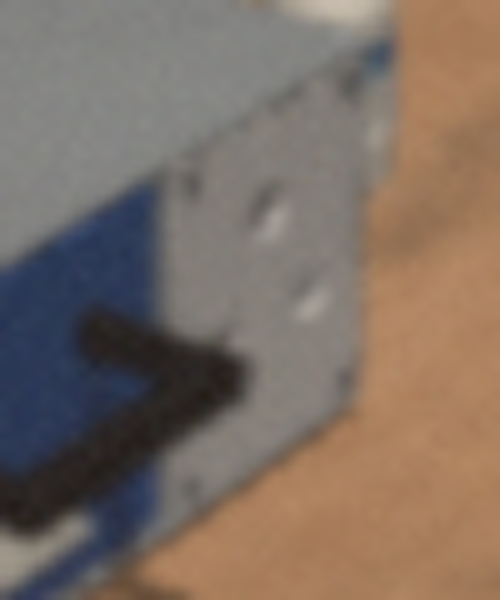

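The enlarged crop shows the upper hole at about (267,215) and the lower right hole at (311,298). The plate screws are at (192,180), (350,85), (192,492) and (345,378), and the left hole is mostly behind the drawer handle.

```bash
cat >> h.py <<'E'
def ray(c,u,v,n,p0):
    V=np.linalg.inv(c['view']);r=V[:3,:3]@np.linalg.inv(c['mtx'])@[u,v,1];o=V[:3,3]
    return o+r*((p0-o)@n)/(r@n)
th=np.radians(-3.71);cx=np.array([np.cos(th),np.sin(th),0]);cy=np.array([-np.sin(th),np.cos(th),0]);C=np.array([.7069,.0102,0])
E
python3 -c "
from h import *
a=load('scene')
for n,x,y in(('T',267,215),('R',311,298),('s1',192,180),('s2',350,85),('s3',192,492),('s4',345,378),('edgeL',160,400),('edgeR',360,250)):
    p=ray(a,255+x/10-.5,180+y/10-.5,cx,C-.09*cx);print(n,(p-C)@cy,p[2])
"
```

```text
T -0.06991630409286065 0.08405019960361504
R -0.09088994497428318 0.049575321973604924
s1 -0.03630600869141572 0.10850269699858084
s2 -0.10824500749077999 0.10745234630608824
s3 -0.03590011308170492 0.014498459259356444
s4 -0.10794940573203265 0.016588236228646025
edgeL -0.021869621385832812 0.04950373991015322
edgeR -0.11436319139567402 0.054326867282546654
```

Emit:
send_rows(moves=[[0,0,0,0,255],[0,0,0,0,255],[0,0,0,0,255],[0,0,0,0,255],[0,0,0,0,255],[0,0,0,0,255],[0,0,0,0,255],[0,0,0,0,255]], grip_force=30)

```text
time: 3.9
ee_pos: [0.4587, -0.3529, 0.0282]
ee_rot: [[-0.389, -0.0, 0.921], [-0.921, 0.0, -0.389], [-0.0, -1.0, -0.0]]
force: [0.8, -0.5, 0.8]
gripper_width: 0.0301
```

Emit:
send_rows(moves=[[0,-20,0,0,255],[0,-30,0,0,255],[0,-30,0,0,255],[0,-20,0,0,255],[0,0,0,0.155,255],[0,0,0,0.155,255],[0,0,0,0.155,255],[0,0,0,0.155,255],[0,0,0,0.155,255],[0,0,0,0.155,255]])

```text
time: 5.15
ee_pos: [0.4586, -0.3528, 0.1281]
ee_rot: [[-0.972, -0.0, 0.233], [-0.233, 0.0, -0.972], [0.0, -1.0, -0.0]]
force: [1.2, -0.6, -0.7]
gripper_width: 0.03
```

Emit:
send_rows(moves=[[0,0,0,0.155,255],[0,0,0,0.155,255],[0,0,0,0,255]])

```text
time: 5.52
ee_pos: [0.4587, -0.3528, 0.1281]
ee_rot: [[-0.998, -0.0, -0.068], [0.068, 0.0, -0.998], [0.0, -1.0, -0.0]]
force: [-0.4, 0.5, -0.5]
gripper_width: 0.03
```

```bash
python3 -c "
from h import *
go(C-.266*cx-.073*cy+[0,0,.0982],180-3.71)"
```

```text
t 5.525 pos [ 0.4587 -0.3528  0.1281] toolx 176.08 F [-0.3987  0.4829 -0.5164] w 0.029952472039089562 j [-43.4801  31.7505  90.6038  -0.0004  57.6604  50.4421]
shift mm [  42.9019   29.9729 -305.1625] yaw rad -0.0037004722762885352
```

Emit:
send_rows(moves=[[15,5,-35,0,255],[14,5,-35,0,255],[14,5,-35,0,255],[0,5,-35,0,255],[0,5,-35,0,255],[0,5,-35,0,255],[0,0,-35,0,255],[0,0,-35,0,255],[0,0,-25,0,255],[0,0,0,0,255]])

```text
time: 6.78
ee_pos: [0.4369, -0.0444, 0.0983]
ee_rot: [[-0.998, -0.0, -0.063], [0.063, 0.0, -0.998], [0.0, -1.0, -0.0]]
force: [0.5, -0.2, -0.7]
gripper_width: 0.0298
```

```bash
python3 -c "
from h import *
w=snap('wrist','w2');t=snap('top','t2');s=snap('scene','s2')
go(C-.266*cx-.073*cy+[0,0,.0982],180-3.71)
for n in 'wt':
    for d in driver(*( (w,cloud(w)) if n=='w' else (t,cloud(t)))):print(n,d)
o=np.zeros((600,800,3),np.uint8)
o[:420,:560]=w['img']
o[:300,560:800]=cv2.resize(s['img'][160:235,240:300],None,fx=4,fy=4,interpolation=cv2.INTER_CUBIC)
o[420:600,:560]=cv2.resize(t['img'][195:255,240:420],None,fx=3,fy=3,interpolation=cv2.INTER_CUBIC)[:180,:560] if 0 else cv2.copyMakeBorder(cv2.resize(t['img'][195:255,240:420],None,fx=3,fy=3,interpolation=cv2.INTER_CUBIC),0,0,0,20,0)
cv2.imwrite('pics/m1.png',o)
"
```

```text
t 6.925 pos [ 0.4371 -0.0462  0.0983] toolx 176.13 F [-0.8899 -0.796  -0.1667] w 0.029810583950196298 j [-13.821   26.1636 111.4225  -0.0082  42.3963  80.0508]
shift mm [ 0.4162  0.0683 -0.7262] yaw rad -0.0027166893462524135
w (np.int32(6272), array([288.7988, 241.5373]), ((440.9100341796875, -59.78993606567383), (66.32553100585938, 76.12979888916016), 74.01273345947266), array([ 0.4522, -0.0521,  0.0793]), np.float64(0.09999455041840685))
w (np.int32(761), array([280.2378, 332.8804]), ((430.2991943359375, -47.760528564453125), (28.63151741027832, 68.20233917236328), 79.49351501464844), array([ 0.408 , -0.0428,  0.1034]), np.float64(0.17109856813914004))
```

View pics/m1.png

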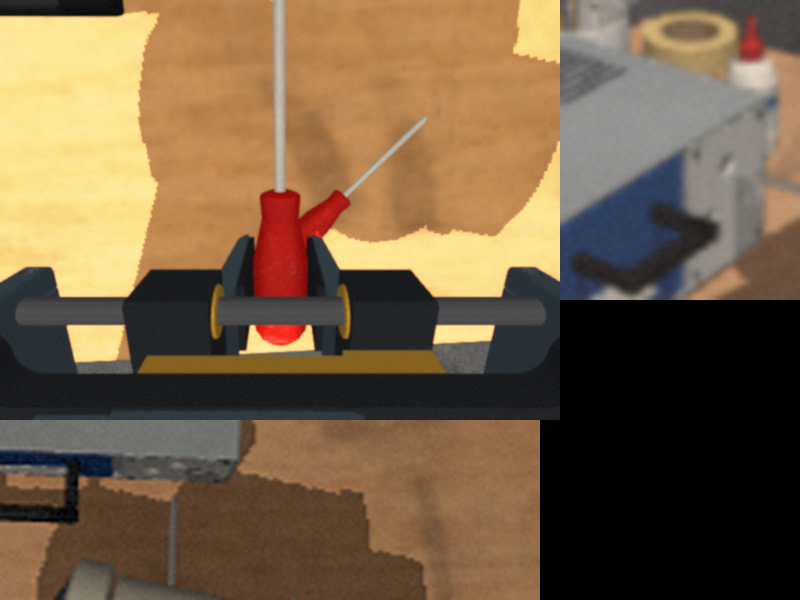

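The picture shows the held blade straight ahead, at wrist column 279. The small driver lies under the gripper, well below it. In the top inset the rod runs from about top (298,221.5) to (297,248), pointing at the plate.

```bash
python3 -c "
from h import *
t=load('t2');g=cv2.cvtColor(t['img'],6).astype(float)
pts=[]
for v in range(216,248):
    r=g[v,290:306];d=np.clip(r-np.median(r)-12,0,None)
    if d.sum()>15:
        u=290+(d@np.arange(16))/d.sum();p=ray(t,u,v,np.array([0,0,1.]),np.array([0,0,.085]))-C
        pts.append((p@cx,p@cy));print(v,round(u,2),round(d.sum()),pts[-1])
pts=np.array(pts);f=np.polyfit(pts[:,0],pts[:,1],1);print(f,'y at face',np.polyval(f,-.09),np.degrees(np.arctan(f[0])))
o=ctrl.get_obs();d=o['ee_pos']-C;print('tcp in C',d@cx,d@cy,'rod axis y at face by kin',)
"
```

```text
219 295.62 26 (np.float64(-0.11264850213874132), np.float64(-0.06961263099085256))
220 293.13 163 (np.float64(-0.11521508202310687), np.float64(-0.06397204592066602))
221 294.65 121 (np.float64(-0.11739492272337945), np.float64(-0.06755710548126416))
247 296.47 17 (np.float64(-0.17718098711275632), np.float64(-0.07391792450074239))
[ 0.1083 -0.0546] y at face -0.06436555740990921 6.182883241886097
tcp in C -0.26558584085137654 -0.07372730312600187 rod axis y at face by kin
```

```bash
python3 -c "
from h import *
t=load('t2');g=t['img'][...,0].astype(float)
pts=[]
for v in range(222,248):
    r=g[v,291:305];d=np.clip(r-np.median(r)-10,0,None)
    if d.sum()>15:
        u=291+(d@np.arange(14))/d.sum();p=ray(t,u,v,np.array([0,0,1.]),np.array([0,0,.085]))-C
        pts.append((p@cx,p@cy))
        if v%3==0:print(v,round(u,2),round(d.sum()),pts[-1])
pts=np.array(pts);f=np.polyfit(pts[:,0],pts[:,1],1);print(f,'y at face',np.polyval(f,-.09),np.degrees(np.arctan(f[0])),np.std(pts[:,1]-np.polyval(f,pts[:,0])))
w=load('w2');g=w['img'][...,0].astype(float)
pts=[]
for v in range(5,180,5):
    r=g[v,265:295];d=np.clip(r-np.median(r)-20,0,None)
    if d.sum()>15:
        u=265+(d@np.arange(30))/d.sum();p=ray(w,u,v,np.array([0,0,1.]),np.array([0,0,.085]))-C;pts.append((p@cx,p@cy))
pts=np.array(pts);f=np.polyfit(pts[:,0],pts[:,1],1);print('wrist',f,'y at face',np.polyval(f,-.09),np.degrees(np.arctan(f[0])))
"
```

```text
222 297.23 28 (np.float64(-0.11947125105465575), np.float64(-0.07358707680809434))
225 297.43 44 (np.float64(-0.12641703389888576), np.float64(-0.07429618892238106))
228 296.96 55 (np.float64(-0.13341355834642457), np.float64(-0.07347005359716836))
231 296.89 44 (np.float64(-0.14035918348232232), np.float64(-0.07354538340639823))
234 296.97 60 (np.float64(-0.14727678630303775), np.float64(-0.07397529391790698))
237 296.9 58 (np.float64(-0.15419532213137202), np.float64(-0.07406613425841756))
240 296.78 44 (np.float64(-0.16110576753935602), np.float64(-0.07403507022550952))
243 296.68 50 (np.float64(-0.1680005193053363), np.float64(-0.07406549475159509))
246 296.51 50 (np.float64(-0.17488927978714378), np.float64(-0.07392522885103431))
[ 0.0039 -0.0733] y at face -0.07364080542587383 0.22129082840587322 0.0002068131291003084
wrist [ 0.005  -0.0706] y at face -0.0710746875910794 0.28469720172870794
```

Emit:
send_rows(moves=[[-10,0,0.8,0.003,255],[-10,0,0,0,255],[-5,0,0,0,255],[-2,0,0,0,255],[-2,0,0,0,255],[-2,0,0,0,255]])

```text
time: 7.68
ee_pos: [0.4677, -0.0486, 0.0982]
ee_rot: [[-0.997, -0.0, -0.072], [0.072, 0.0, -0.997], [0.0, -1.0, -0.0]]
force: [-0.5, 0.0, -0.7]
gripper_width: 0.0299
```

Emit:
send_rows(moves=[[-2,0,0,0,255],[-2,0,0,0,255],[0,0,0,0,255]])

```text
time: 8.05
ee_pos: [0.4719, -0.049, 0.0982]
ee_rot: [[-0.997, 0.0, -0.072], [0.072, -0.0, -0.997], [-0.0, -1.0, 0.0]]
force: [0.2, 0.2, -0.6]
gripper_width: 0.0302
```

Emit:
send_rows(moves=[[-2,0,0,0,255],[-2,0,0,0,255],[0,0,0,0,255]])

```text
time: 8.43
ee_pos: [0.476, -0.0493, 0.0982]
ee_rot: [[-0.997, 0.0, -0.072], [0.072, -0.0, -0.997], [-0.0, -1.0, 0.0]]
force: [-0.7, 0.3, -0.8]
gripper_width: 0.0305
```

Emit:
send_rows(moves=[[-2,0,0,-0.005,255],[-2,0,0,0,255],[-2,0,0,0,255],[-2,0,0,0,255],[0,0,0,0,255]])

```text
time: 9.05
ee_pos: [0.4836, -0.0497, 0.0981]
ee_rot: [[-0.998, -0.001, -0.067], [0.067, 0.0, -0.998], [0.001, -1.0, -0.0]]
force: [-1.9, 0.7, -1.2]
gripper_width: 0.0301
```

Emit:
send_rows(moves=[[-1,0,0,0,255],[-1,0,0,0,255],[0,0,0,0,255]])

```text
time: 9.43
ee_pos: [0.4841, -0.0496, 0.0978]
ee_rot: [[-0.998, -0.003, -0.067], [0.067, 0.001, -0.998], [0.003, -1.0, -0.0]]
force: [-8.6, -0.1, 0.6]
gripper_width: 0.0299
```

Emit:
send_rows(moves=[[-1,0,0,0,255],[-1,0,0,0,255],[0,0,0,0,255]])

```text
time: 9.8
ee_pos: [0.4858, -0.0497, 0.0977]
ee_rot: [[-0.998, -0.004, -0.067], [0.067, 0.001, -0.998], [0.004, -1.0, -0.0]]
force: [-9.2, 0.4, -1.1]
gripper_width: 0.0297
```

```bash
cat >> h.py <<'E'
def front(w):
    im=w['img'].astype(int)[:,268:292];m=((im[...,2]>70)&(im[...,2]>2.2*im[...,1])).mean(1)
    v=int(np.argmax(m>.5));return v-(m[v]-.5) , m[v-2:v+2]
E
python3 -c "
from h import *
print(front(load('w2')));w=snap('wrist','w3');print(front(w));go([0,0,0])"
```

```text
(np.float64(191.83333333333334), array([0.4167, 0.5   , 0.6667, 1.    ]))
(np.float64(191.91666666666666), array([0.375 , 0.5   , 0.5833, 1.    ]))
t 9.85 pos [ 0.4858 -0.0497  0.0977] toolx 176.15 F [-8.5307  0.4631  0.2228] w 0.029891265931283828 j [-12.8442  28.9497 104.6402  -0.0121  46.6345  81.0118]
shift mm [487.6721  99.6398 -16.9342] yaw rad None
```

Emit:
send_rows(moves=[[-1,0,0,0,255],[0,0,0,0,255]])

```text
time: 10.1
ee_pos: [0.4866, -0.0497, 0.0977]
ee_rot: [[-0.998, -0.004, -0.067], [0.067, 0.001, -0.998], [0.004, -1.0, -0.001]]
force: [-9.7, -0.5, -0.9]
gripper_width: 0.03
```

```bash
python3 -c "
from h import *
w=snap('wrist','w4');print(front(w));go([0,0,0])"
```

```text
(np.float64(191.91666666666666), array([0.3333, 0.5   , 0.5833, 1.    ]))
t 10.15 pos [ 0.4866 -0.0497  0.0977] toolx 176.15 F [-10.3391   0.2564  -0.8299] w 0.029985144610765565 j [-12.8288  29.0076 104.5154  -0.0137  46.7252  81.0287]
shift mm [488.4258  99.7834 -16.9262] yaw rad None
```

Emit:
send_rows(moves=[[-1,0,0,0,255],[-1,0,0,0,255],[0,0,0,0,255]])

```text
time: 10.52
ee_pos: [0.4889, -0.0499, 0.0977]
ee_rot: [[-0.998, -0.004, -0.067], [0.067, 0.001, -0.998], [0.004, -1.0, -0.0]]
force: [-9.3, 0.6, -0.3]
gripper_width: 0.0301
```

Emit:
send_rows(moves=[[-1,0,0,0,255],[-1,0,0,0,255],[0,0,0,0,255]])

```text
time: 10.9
ee_pos: [0.4915, -0.0502, 0.0979]
ee_rot: [[-0.998, -0.003, -0.067], [0.067, 0.0, -0.998], [0.003, -1.0, -0.0]]
force: [-6.5, 0.7, -0.6]
gripper_width: 0.0298
```

```bash
python3 -c "
from h import *
w=snap('wrist','w5');print(front(w));s=snap('scene','s5');t=snap('top','t5')
o=np.zeros((600,800,3),np.uint8)
o[:420,:420]=w['img'][:,140:]
o[:375,420:795]=cv2.resize(s['img'][160:235,220:295],None,fx=5,fy=5,interpolation=cv2.INTER_CUBIC)
o[420:600,:540]=cv2.resize(t['img'][195:255,200:380],None,fx=3,fy=3,interpolation=cv2.INTER_CUBIC)
cv2.imwrite('pics/m2.png',o)
go([0,0,0])"
```

```text
(np.float64(191.875), array([0.375, 0.5  , 0.625, 1.   ]))
t 11.05 pos [ 0.4915 -0.0502  0.0979] toolx 176.15 F [-6.2875  1.026   0.4174] w 0.030134040460153496 j [-12.7535  29.2258 103.9101  -0.0076  47.0039  81.1016]
shift mm [493.5502  99.1081 -17.0342] yaw rad None
```

View pics/m2.png

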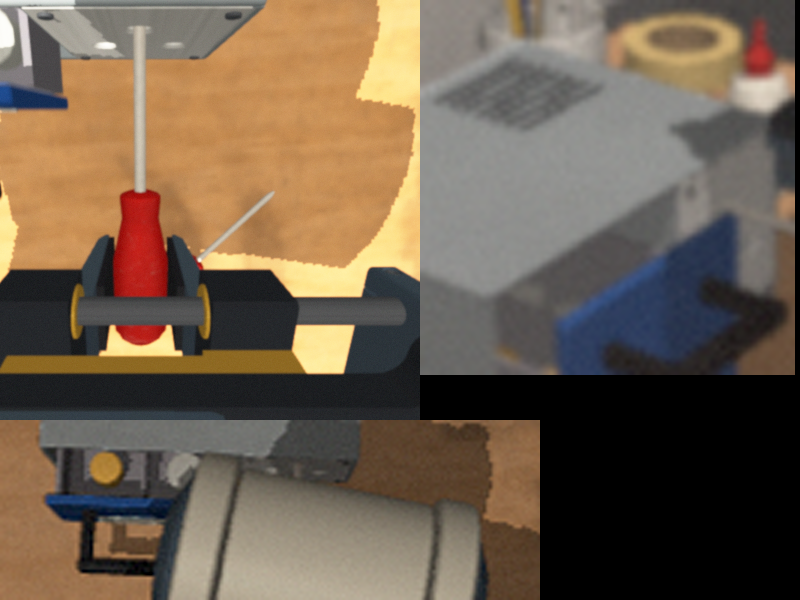

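The drawer has sprung out: the blue front stands well forward in the scene and top insets, and the blade is in the upper hole. Now I withdraw and lay the driver down to the right.

Emit:
send_rows(moves=[[5,0,0,0,255],[15,0,0,0,255],[20,0,0,0,255],[20,0,0,0,255],[5,0,15,0,255],[0,0,30,0,255],[0,0,35,0,255],[0,0,35,0,255],[0,0,35,0,255],[0,0,30,0,255]])

```text
time: 12.3
ee_pos: [0.4159, -0.2281, 0.0984]
ee_rot: [[-0.998, 0.001, -0.068], [0.068, -0.001, -0.998], [-0.001, -1.0, 0.001]]
force: [0.0, 0.6, -1.6]
gripper_width: 0.0299
```

Emit:
send_rows(moves=[[0,0,30,0,255],[0,20,0,0,255],[0,20,0,0,255],[0,15,0,0,255],[0,8,0,0,255],[0,0,0,0,255]])

```text
time: 13.05
ee_pos: [0.4137, -0.256, 0.035]
ee_rot: [[-0.998, -0.0, -0.067], [0.067, 0.0, -0.998], [0.0, -1.0, -0.0]]
force: [-0.1, 0.0, -0.5]
gripper_width: 0.0299
```

```bash
python3 -c "
from h import *
go([.43,-.26,.0283],176.3)"
```

```text
t 13.05 pos [ 0.4137 -0.256   0.035 ] toolx 176.14 F [-0.0839  0.0129 -0.5238] w 0.02991684552725015 j [-38.7816  35.3367 107.5838  -0.0017  37.0893  55.082 ]
shift mm [-16.5285   6.7267   2.9318] yaw rad -0.002831293211399418
```

Lower gently, open, then rise.

Emit:
send_rows(moves=[[0,3,0,0,255],[0,3,0,0,255],[0,0.5,0,0,255],[0,0,0,0,255]])

```text
time: 13.55
ee_pos: [0.4138, -0.2556, 0.0288]
ee_rot: [[-0.998, 0.0, -0.067], [0.067, -0.0, -0.998], [-0.0, -1.0, 0.0]]
force: [-0.5, 0.4, -1.3]
gripper_width: 0.03
```

Emit:
send_rows(moves=[[0,0,0,0,190],[0,0,0,0,160],[0,0,0,0,100],[0,0,0,0,0],[0,0,0,0,0],[0,0,0,0,0],[0,-15,0,0,0],[0,-35,0,0,0],[0,-50,0,0,0],[0,-50,0,0,0]])

```text
time: 14.8
ee_pos: [0.4135, -0.2553, 0.1812]
ee_rot: [[-0.998, 0.0, -0.067], [0.067, -0.0, -0.998], [-0.0, -1.0, 0.0]]
force: [0.2, -0.7, -0.1]
gripper_width: 0.0912
```

```bash
python3 -c "
from h import *
w=snap('wrist','w6');s=snap('scene','s6');t=snap('top','t6')
for d in driver(w,cloud(w)):print(d)
o=np.zeros((600,800,3),np.uint8)
o[:300,:400]=cv2.resize(w['img'],(400,300))
o[:300,400:800]=cv2.resize(s['img'][150:270,200:360],(400,300),interpolation=cv2.INTER_CUBIC)
o[300:600,:800]=cv2.resize(t['img'][150:300,100:500],None,fx=2,fy=2,interpolation=cv2.INTER_CUBIC)
cv2.imwrite('pics/m3.png',o)
P=cloud(t);im=t['img'].astype(int)
m=(P[...,2]>.08)&(P[...,2]<.1)&(im.max(-1)<60)&(abs(P[...,1])<.13)&(P[...,0]>.4)&(P[...,0]<.62)
q=P[m];print(m.sum(),q.min(0) if m.any() else '',q.max(0) if m.any() else '');np.save('pics/q.npy',q)
go([.4,-.26,.18],176.3)"
```

```text
(np.int32(2210), array([280.11  , 201.5226]), ((414.7962646484375, -255.19155883789062), (30.396032333374023, 89.46830749511719), 85.63616180419922), array([ 0.4148, -0.2554,  0.026 ]), np.float64(0.03049314002668536))
(np.int32(1357), array([ 97.7155, 192.5203]), ((432.4609375, -63.68539810180664), (28.336612701416016, 82.86051940917969), 41.689674377441406), array([ 0.4351, -0.0711,  0.0191]), np.float64(0.02354222215323204))
373 [ 0.5289 -0.0234  0.0801] [0.6146 0.1289 0.0999]
t 14.95 pos [ 0.4148 -0.2563  0.182 ] toolx 176.15 F [-0.3183  0.7788 -1.158 ] w 0.09132062746853795 j [-38.7343  21.1269 100.2183   0.0008  58.3276  55.112 ]
shift mm [14.5409  1.9212  4.6543] yaw rad -0.0025517867468848455
```

View pics/m3.png

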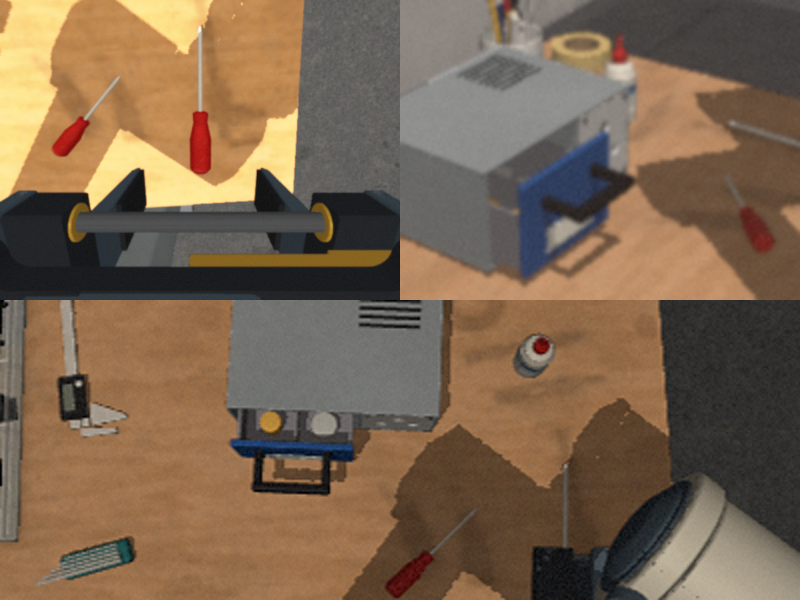

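The driver lies flat at the right: handle at wrist inset (200,150), tip at (200,28). In the top inset the drawer bar runs from about (253,489) to (329,490). The bottle and hex keys are unmoved.

```bash
python3 -c "
from h import *
t=load('t6');e=np.array([0,0,1.])
for x,y in((256,488),(327,490)):
    p=ray(t,100+x/2-.5,150+(y-300)/2-.5,e,np.array([0,0,.092]));d=p-C;print(p,d@cx,d@cy)
q=np.load('pics/q.npy')-C;X=q@cx;Y=q@cy;m=X<X.min()+.015;print(X.min(),np.median(X[m]),Y[m].min(),Y[m].max(),np.bincount(((X-X.min())*500).astype(int)))
s=load('s6');S=cloud(s)-C;X=S@cx;Y=S@cy;Z=S[...,2];im=s['img'].astype(int)
m=(im[...,0]>im[...,2]*1.8)&(Y>-.03)&(Y<.12)&(Z>.02)&(Z<.12)&(X<-.05)&(X>-.2);print('front',np.median(X[m]))
bx=np.median(X[m])-.042
p=C+bx*cx+.0445*cy;print(bx,p);go([p[0],p[1],.18],-93.7)"
```

```text
[0.5363 0.1046 0.092 ] -0.17633778503239644 0.08312645651802847
[0.5322 0.024  0.092 ] -0.17525972724806105 0.0024782860564927104
-0.17999219639508482 -0.1744332397883041 0.0001196147183921517 0.08723649959398798 [41 37 34 35 28 17  6  8  8  7  6  7  7  8  6  6  6  6  3  7  8  5  9 43
 24  0  0  0  0  0  0  0  0  0  0  0  0  0  0  0  0  0  0  0  0  1]
front -0.13170036555189849
-0.1737003655518985 [0.5364 0.0658 0.    ]
t 14.95 pos [ 0.4148 -0.2563  0.182 ] toolx 176.15 F [-0.3183  0.7788 -1.158 ] w 0.09132062746853795 j [-38.7343  21.1269 100.2183   0.0008  58.3276  55.112 ]
shift mm [ -99.7363    1.3686 -329.6105] yaw rad -1.5733481135417815
```

Emit:
send_rows(moves=[[0,0,0,-0.175,154],[0,0,0,-0.175,154],[0,0,0,-0.175,154],[0,0,0,-0.175,154],[0,0,0,-0.175,154],[0,0,0,-0.175,154],[0,0,0,-0.175,154],[0,0,0,-0.175,154],[0,0,0,-0.173,154],[0,0,0,0,154]])

```text
time: 16.2
ee_pos: [0.4134, -0.2552, 0.1784]
ee_rot: [[-0.066, -0.001, 0.998], [-0.998, 0.001, -0.066], [-0.001, -1.0, -0.001]]
force: [-0.2, -0.0, -0.2]
gripper_width: 0.036
```

```bash
python3 -c "
from h import *
p=C-.183*cx+.0445*cy;print(p);go([p[0],p[1],.18],-93.7)"
```

```text
[0.5272 0.0664 0.    ]
t 16.2 pos [ 0.4134 -0.2552  0.1784] toolx -93.77 F [-0.1526 -0.0344 -0.1549] w 0.03596691599226774 j [-38.7397  21.4478 100.4055   0.0015  58.2123 -34.9684]
shift mm [-328.4563   -1.4638   92.3898] yaw rad -0.0012598033133543163
```

Emit:
send_rows(moves=[[-33,0,9.8,0,154],[-33,0,9.8,0,154],[-33,0,9.8,0,154],[-33,0,9.8,0,154],[-33,0,9.8,0,154],[-33,0,9.8,0,154],[-33,0,9.8,0,154],[-33,0,9.8,0,154],[-33,0,9.8,0,154],[-32,0,9.8,0,154]])

```text
time: 17.45
ee_pos: [0.5329, 0.0676, 0.1785]
ee_rot: [[-0.07, -0.001, 0.998], [-0.998, -0.0, -0.07], [0.0, -1.0, -0.001]]
force: [-0.6, 0.1, -0.4]
gripper_width: 0.0362
```

Emit:
send_rows(moves=[[0,0,0,0,154],[0,0,0,0,154]])

```text
time: 17.7
ee_pos: [0.5324, 0.0661, 0.1785]
ee_rot: [[-0.067, -0.001, 0.998], [-0.998, -0.0, -0.067], [0.0, -1.0, -0.001]]
force: [-0.0, -0.3, 0.2]
gripper_width: 0.0359
```

```bash
python3 -c "
from h import *
p=C-.1765*cx+.0445*cy;print(p);go([p[0],p[1],.090],-93.7)
w=snap('wrist','w7')
P=cloud(w)-C;X=P@cx;Y=P@cy;Z=P[...,2]
m=(Z>.083)&(Z<.097)&(X<-.1)&(Y>.0)&(Y<.09)&(abs(X+.175)<.025)&(w['img'].max(-1)<80);print(m.sum(),np.percentile(X[m],[2,50,98]),np.percentile(Y[m],[1,99]))
cv2.imwrite('pics/w7.png',w['img'])"
```

```text
[0.5336 0.066  0.    ]
t 17.7 pos [0.5324 0.0661 0.1785] toolx -93.85 F [-0.0069 -0.2578  0.2202] w 0.03590286741571381 j [ 0.7037 25.0773 93.6227 -0.0141 61.3508  4.5635]
shift mm [-0.0613 88.4668  1.2866] yaw rad -0.0026710861695482474
2075 [-0.1795 -0.1718 -0.1523] [0.0029 0.0893]
```

View pics/w7.png

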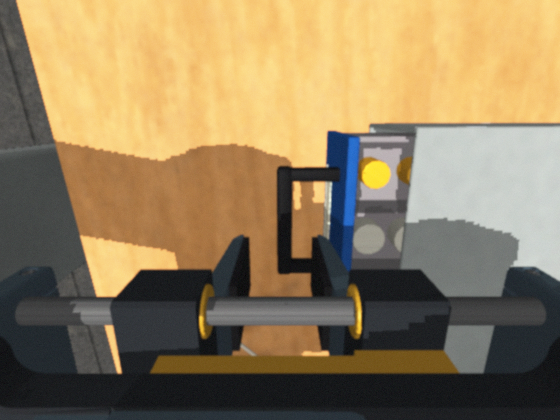

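The wrist picture shows the bar at column 284, midway between the fingers (inner edges at about 250 and 313), with the posts at rows 173 and 265. Descending.

Emit:
send_rows(moves=[[0,25,0.5,0,154],[0,20,0.5,0,154],[0,15,0,0,154],[0,10,0,0,154],[0,10,0,0,154],[0,8,0,0,154],[0,0,0,0,154]])

```text
time: 18.62
ee_pos: [0.5337, 0.0663, 0.0903]
ee_rot: [[-0.065, -0.001, 0.998], [-0.998, -0.0, -0.065], [0.0, -1.0, -0.001]]
force: [0.1, 0.3, 1.1]
gripper_width: 0.0362
```

Emit:
send_rows(moves=[[0,0,0,0,255],[0,0,0,0,255],[0,0,0,0,255],[0,0,0,0,255],[0,0,0,0,255]])

```text
time: 19.25
ee_pos: [0.5343, 0.0663, 0.091]
ee_rot: [[-0.065, 0.001, 0.998], [-0.998, 0.0, -0.065], [-0.0, -1.0, 0.001]]
force: [0.7, 0.9, 5.4]
gripper_width: 0.012
```

Emit:
send_rows(moves=[[0,0,-4,0,255],[0,0,-4,0,255],[0,0,-4,0,255],[0,0,-4,0,255],[0,0,-4,0,255],[0,0,-4,0,255],[0,0,-4,0,255],[0,0,-4,0,255],[0,0,-3,0,255],[0,0,0,0,255]])

```text
time: 20.5
ee_pos: [0.4986, 0.0686, 0.0909]
ee_rot: [[-0.065, 0.0, 0.998], [-0.998, 0.0, -0.065], [-0.0, -1.0, -0.0]]
force: [-1.4, 0.8, 8.3]
gripper_width: 0.0114
```

Emit:
send_rows(moves=[[0,0,-2,0,255],[0,0,-2,0,255],[0,0,-2,0,255],[0,0,0,0,255]])

```text
time: 21.0
ee_pos: [0.4929, 0.069, 0.0909]
ee_rot: [[-0.065, 0.0, 0.998], [-0.998, 0.0, -0.065], [-0.0, -1.0, 0.0]]
force: [-0.1, 0.8, 8.3]
gripper_width: 0.0117
```

Emit:
send_rows(moves=[[0,0,-1,0,255],[0,0,-1,0,255],[0,0,0,0,255]])

```text
time: 21.38
ee_pos: [0.4927, 0.069, 0.091]
ee_rot: [[-0.065, 0.003, 0.998], [-0.998, -0.0, -0.065], [-0.0, -1.0, 0.003]]
force: [9.6, -0.5, -1.1]
gripper_width: 0.0116
```

It is on the stop (9.6 N at x = 0.4927). Ease off, open, and rise.

Emit:
send_rows(moves=[[0,0,1,0,255],[0,0,0,0,154],[0,0,0,0,154],[0,0,0,0,154],[0,0,0,0,154],[0,-15,0,0,154],[0,-25,0,0,154],[0,-30,0,0,154],[0,-30,0,0,154],[0,0,0,0,154]])

```text
time: 22.62
ee_pos: [0.4931, 0.0691, 0.1926]
ee_rot: [[-0.065, 0.004, 0.998], [-0.998, 0.0, -0.065], [-0.0, -1.0, 0.004]]
force: [-0.4, 0.3, -1.2]
gripper_width: 0.036
```

```bash
python3 -c "
from h import *
w=snap('wrist','w8');s=snap('scene','s8');t=snap('top','t8')
S=cloud(s)-C;X=S@cx;Y=S@cy;Z=S[...,2];im=s['img'].astype(int)
m=(im[...,0]>im[...,2]*1.8)&(Y>-.03)&(Y<.12)&(Z>.02)&(Z<.12)&(X<-.05)&(X>-.2);print('front',np.median(X[m]),m.sum())
P=cloud(w)-C;X=P@cx;Y=P@cy;Z=P[...,2]
m=(Z>.083)&(Z<.097)&(Y>.01)&(Y<.08)&(abs(X+.217)<.03)&(w['img'].max(-1)<80);print('bar',m.sum(),np.percentile(X[m],[2,25,50,98]))
for d in driver(t,cloud(t)):print(d)
cv2.imwrite('pics/m4.png',np.hstack([cv2.resize(t['img'][130:310,90:450],None,fx=2.2,fy=2.2,interpolation=cv2.INTER_CUBIC)]))
for n,uv in (('glue',(369,174)),('hex',(150,280))):print(n,pt(load('top'),*uv),pt(t,*uv))
go([0,0,0])"
```

```text
front -0.17463273870125473 675
bar 1153 [-0.2224 -0.2197 -0.2164 -0.1934]
(np.int32(225), array([303.8311, 287.16  ]), ((435.48394775390625, -71.71774291992188), (20.559402465820312, 64.90298461914062), 43.089698791503906), array([ 0.4339, -0.0698,  0.0184]), np.float64(0.023025657952569032))
(np.int32(410), array([381.7268, 294.8683]), ((414.65045166015625, -256.7660217285156), (30.564043045043945, 87.97308349609375), 86.39353942871094), array([ 0.4115, -0.2544,  0.0244]), np.float64(0.03025020289663251))
glue [ 0.6906 -0.2251  0.0923] [ 0.6905 -0.225   0.0929]
hex [0.4596 0.2994 0.019 ] [0.4596 0.2991 0.02  ]
t 22.775 pos [0.4916 0.069  0.1901] toolx -93.72 F [ 0.2011  0.0636 -0.0719] w 0.03634183654778109 j [ 1.0984 21.2858 98.2185 -0.0006 60.5493  4.8229]
shift mm [ 100.8021  190.5631 -485.895 ] yaw rad None
```

View pics/m4.png

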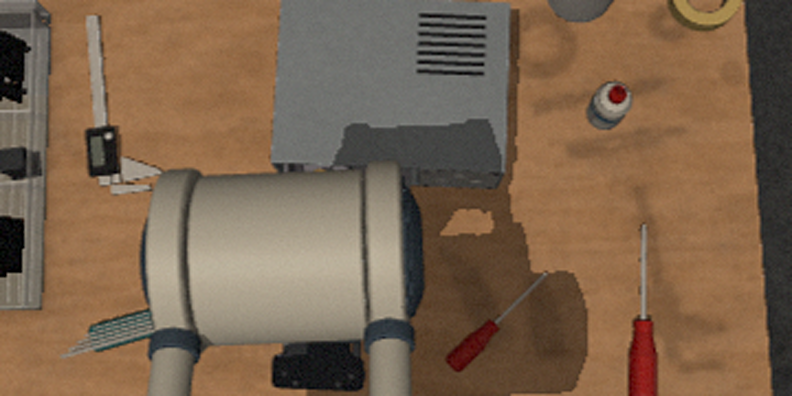

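The drawer front is at -0.1746 in the cabinet's frame (about 85 mm open), and the driver lies flat on the right (handle at crop (643,360)). The bottle and hex keys have not moved. Handing in.

```bash
python3 -c "
from plant import ctrl
print(ctrl.close_job())"
```

```text
the job is handed in; nothing more can be done
None
```

The drawer is fully open, the screwdriver lies flat on the bench clear of the cabinet, and I handed the job in at about 23 s of the 72 s allowed. I got no verdict back.

- **Release:** I held the larger red screwdriver and pushed it into the upper hole first. The plate there gave at about 9–10 N measured, a little above the stated 3–8 N, and the blade did not slip in the grip. After about 8 mm of give the drawer sprang out to about 42 mm. I did not need to try the other two holes.
- **Drawer:** I laid the screwdriver down on the right, then gripped the bar handle and pulled until it met its stop at about 10 N.
- **Last checks:** The drawer front measured about 85 mm out. The glue bottle and hex keys stayed within about 1 mm of where they stood.
- **Disagreement:** The scene and top cameras differed by about 3 mm on the plate's sideways position. I aimed by the top camera and the arm's own position, and the blade went in without touching the plate.

I viewed 9 pictures.

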